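Clamp the new pull block to the cabinet door

TASK

Push the cabinet door shut until it seats on its catch, then pump the bar clamp's orange trigger, without pushing the jaw itself, until the pad presses the bamboo pull block against the door's edge. Finish holding the trigger squeezed so that the green part of the pad's stem stays at the mouth of the jaw head, neither yellow (too light) nor red (crushing, not even briefly). Leave the jar, its lid, the tongs, the mat holder, the glue and the plant where they are.

Things in the scene. Friction and masses are not known exactly. Their poses are not given: they have to be found in the camera images.
- cabinet: Pale ventilated plastic cabinet, fixed, carcass 220 x 220 x 240 high (269 at the twist knob on the top flap's rear), with a bar clamp bolted beside its door. Origin: centre of the carcass's underside; x from the door side (facing the robot) to the back, y to the door's hinge side, z up. In this frame (mm) the shut door fills x -132..-112, y -110..+109, z 22..227.
- door_hinge (a point): Point of the door's vertical hinge axis, at mid-thickness, at the door's lower edge: cabinet-frame x -122, y +110, z 22 (mm).
- door (a joint): Angle of the door, rad: 0 shut, grows as it swings out to the robot; starts ajar at 0.3 to 0.65. Panel 220 wide from its hinge, 205 high, 20 thick. Light friction, stays where left. A sprung roller catch first resists at about 0.09 (some 4 N at the free edge), crests at 0.04, then pulls the door to 0 and holds it.
- door_front (a point): Point on the door's outer face, 150 from the hinge axis, 205 above the table; a good place to push. The door's top edge is 22 higher.
- clamp_pivot (a point): Trigger's pivot (hinge along cabinet x): cabinet-frame x -122, y -300, z 145 (mm). The clamp runs along cabinet y at x -122; block centre, pad and bar at z 85. Blue cheeks beside the pivot: 38 wide (x), 55 long (y), up to z 155. Fixed black handle at y -345..-359, up to z 212. Aluminium bed, top at z 55, y -113..-403. Nothing of the clamp stands above z 215.
- trigger (a joint): Angle of the orange trigger, rad: 0 at rest (leaning 0.235 towards the block), 0.47 fully squeezed towards the black handle (its end moves 30 mm to cabinet -y); a spring returns it (1 to 2 N). Squeezing drives the toothed bar and jaw to +y, 16 mm a full stroke less up to 8 mm idle (teeth every 8). On release the bar stays, held by 4 N friction only: a harder pressed jaw slips back.
- trigger_end (a point): Centre of the trigger's free upper end, 65 from the pivot. The paddle is 26 wide (cabinet x), 10 thick, its upper 45 exposed; push it on its block-side (+y) face or pinch it. Holding the right squeeze takes about 6 to 13 N there.
- pad (a joint): How far the jaw's sprung rubber pad is pressed back, m: 0 free, spring 0.8 N per mm, bottom at 0.030. Its stem slides into the orange jaw head; the colour at the head's mouth tells the squeeze: yellow 0 to 8 mm too light, green 8 to 18 mm right, red beyond 18 mm crushing.
- pad_face (a point): Centre of the pad's face (disc 28 across), which moves to cabinet +y as the bar advances. It starts 30 to 61 short of the block. The orange jaw head (26 x 20 x 34 high) is behind it.
- pull: Loose bamboo pull block, 22 (x) x 30 (y) x 60 high, origin at the centre of its underside, standing in the shallow channel of the clamp bed, 4 to 9 off the free edge of the shut door. The advancing pad slides it on to the door's edge.
- jar: empty brown onggi jar, 164 across, 160 high. Bystander; origin at the centre of its underside. Leave it alone.
- jar_lid: white plastic jar lid, disc 150 across, 30 high with its knob. Bystander; origin at the centre of its underside. Leave it alone.
- tongs: steel tongs lying flat, about 260 long, 60 wide, 12 high. Bystander; origin at the centre of its underside. Leave it alone.
- mat_holder: wooden holder with a rolled bamboo mat, 120 x 240 x 100 high. Bystander; origin at the centre of its underside. Leave it alone.
- glue: white glue bottle with orange cap, 48 across, 130 high. Bystander; origin at the centre of its underside. Leave it alone.
- plant_pot: terracotta pot with a small green plant, 110 across, about 150 high. Bystander; origin at the centre of its underside. Leave it alone.

How it is judged:
By the outcome, as a careful person would: the job done as asked, in the order asked, and still so for the second after the job is handed in, while the arm keeps its last pose, push and grip.
It also fails if it takes over 72 s, if anything falls off the work surface, if the arm or the gripper's body presses on something with over 40 N, if the wrist force passes 120 N, or if a joint passes its speed limit or range.

ROBOT

A 6-joint arm with a two-finger parallel gripper is mounted at the origin on the work surface. World frame = base frame: x ahead of the robot, y to its left, z up, the work surface at z = 0. Lengths are in m, angles in rad, forces in N, time in s.
With the tool pointing down it reaches from about 0.375 to 0.975 m from the base axis. Payload 3.8 kg.
Tool frame: the origin (TCP) lies at the very end of the fingers, on their centre line; the grasp point (between the pads) lies bot.hold_point_z behind it (bot.hold_point_z is the distance from the TCP to the grasp point, in m); z points along the fingers, y is the line along which they close (so a half turn about z gives the same grasp; the last joint's range is limited). The gripper opens to 85 mm and grips with 20 to 120 N. Pads are 22 mm wide; open, the fingers measure 114 mm over their backs; the gripper's body (76 mm by 85 mm) begins 54 mm behind the grasp point. The pads swing forward as they close: fully open they stand 13 mm farther back than shut.
Start: joints at [1.212, 0.264, 1.604, -0, 1.274, -0.037], TCP at [0.213, 0.64, 0.231] pointing down, gripper open.
Joint ranges: [-2.63, 2.63], [-0.94, 2.18], [0.31, 2.57], [-1.31, 4.45], [0, 2.66], [-2.55, 2.55]. Speed limits (rad/s): [2.57, 2.57, 3.14, 3.14, 3.14, 3.14].

INTERFACE

Orientations are given as a rotation vector (axis times angle).
In Python, from workcell import bot gives the robot as it stands.
- The arm moves only by the shell command python3 jog.py 'ROWS' [OPENING] [FORCE]. ROWS is a JSON list that holds a single list of rows (three levels of brackets), with 1 to 5 rows, each of 4 numbers: dx, dy, dz in m, then a turn about the tool's z in rad; each row shifts and turns the commanded pose from where the row before left it, along the tool's axes as they then stand; what a row does not reach is not made up. A row lasts 1/8 s, in which the tool goes at most 0.0625 m and 0.188 rad, less where a joint would pass 70% of its speed; a pose out of reach is approached as far as the arm can. OPENING is the opening from 0.0 (shut) to 1.0 (fully open), set as the command begins (- or left out keeps the last). The fingers move at their own pace and stop on an object; FORCE is the grip in N (left out, the last holds). Time passes only in rows, so rows that do not move let the fingers close. It prints the time, the measured TCP pose, the force, the opening and the grip force at its end. Input that does not fit is refused with a message, and nothing moves.
- bot.read_state(): the state, without advancing time (a new reading comes with each control period).
- bot.read_camera(name): name is "scene" or "side" or "wrist"; returns the picture (480x640x3 uint8, red, green, blue); there is no depth.
- bot.camera_info(name): a dict with "intrinsics" (3x3 intrinsics, pixels), "extrinsics" (4x4, takes a point from camera to world coordinates). Camera axes: x right, y down, z forward; pixel columns grow to the right and rows downward; lengths in m; the calibration is good to about 2 mm. The wrist camera is an equidistant fisheye: a pixel r from the principal point sees the ray r / f radians off the axis. A picture is of the moment at which its call begins: read the wrist's pose just before it. camera_info takes no time and is no camera call; for the wrist camera it gives the pose at the moment of the call.
- bot.finish_job(): hands the job in; it is judged then, once.
The state is a dict: "time": time; "q": joint angles; "joint_vel": joint speeds; "joint_torque": joint torques, N m; "tool_pos": TCP position; "tcp_rot": TCP orientation; "wrist_force": force on the tool from outside, world axes, zero at the start; "torque": the same for the moment, N m; "width": opening from 0.0 (shut) to 1.0 (fully open); "grip_force": force on a finger pad.
Only numpy, scipy, OpenCV 4.12 (cv2) and the standard library are available. Lean on these libraries where they do the work, as an engineer would, in place of code of your own. Each camera call takes 0.05 s, during which the arm holds its last target. There are 200 camera calls.

## Working session

There is one attempt and no reset: what is moved stays moved. The work goes in short steps, Python scripts to look and compute and a shell command to move; the robot and the scene stay as the last step left them, time stands still between calls to the robot, and variables do not carry over. Pictures are saved under pics/ and viewed, at most 10 in all, crops included, and the job is handed in when it is done.

```bash
ls; mkdir -p pics; python3 - <<'E'
from workcell import bot
import cv2,numpy as np
for n in("scene","side","wrist"):
    im=bot.read_camera(n); cv2.imwrite(f"pics/{n}0.png",im[:,:,::-1]); 
    i=bot.camera_info(n); print(n,np.round(i["intrinsics"],1).tolist(),np.round(i["extrinsics"],3).tolist())
s=bot.read_state(); print(s, bot.hold_point_z)
E
```

```text
jog.py
pics
workcell.py
scene [[572.0, 0.0, 306.1], [0.0, 572.0, 246.2], [0.0, 0.0, 1.0]] [[0.509, -0.721, 0.47, -0.167], [-0.861, -0.429, 0.273, -0.357], [0.005, -0.544, -0.839, 1.373], [0.0, 0.0, 0.0, 1.0]]
side [[512.6, 0.0, 320.8], [0.0, 512.6, 243.5], [0.0, 0.0, 1.0]] [[-0.951, -0.181, 0.251, 0.112], [-0.31, 0.534, -0.787, 1.328], [0.009, -0.826, -0.564, 1.056], [0.0, 0.0, 0.0, 1.0]]
wrist [[371.6, 0.0, 320.3], [0.0, 371.6, 235.4], [0.0, 0.0, 1.0]] [[0.316, 0.899, 0.302, 0.135], [0.949, -0.299, -0.103, 0.664], [-0.002, 0.319, -0.948, 0.373], [0.0, 0.0, 0.0, 1.0]]
{'time': 0.15, 'q': array([ 1.21212050e+00,  2.64610474e-01,  1.60505673e+00, -1.56270047e-05,
        1.27373180e+00, -3.69116480e-02]), 'joint_vel': array([ 0.00077546, -0.00227106, -0.00325009, -0.00110951,  0.00029315,
       -0.00095203]), 'joint_torque': array([ 1.18791049e-04, -5.15908241e+01, -3.67958951e+01, -5.01163868e-05,
        8.02082563e-03,  2.58019594e-05]), 'tool_pos': array([0.21327445, 0.63981436, 0.23022951]), 'tcp_rot': array([-5.03186652e-01, -3.10068729e+00,  2.78640205e-03]), 'wrist_force': array([ 0.01690383, -0.11266519, -0.26363857]), 'torque': array([-0.00469696,  0.00792883,  0.00310563]), 'grip_force': 0.0, 'width': 1.0012411334402216} 0.0187
```

View pics/scene0.png

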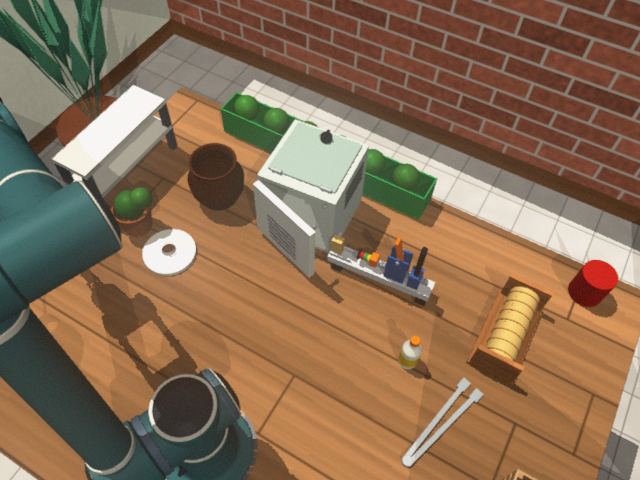

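View pics/side0.png

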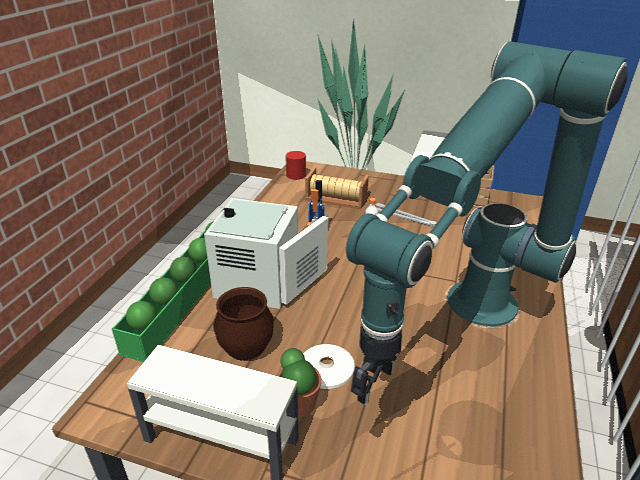

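The scene view shows the cabinet near (310,170), its door ajar with the free edge near (312,262). The clamp runs from (335,245) to (430,295), with the orange trigger at (400,248). The tongs, glue and mat holder lie in front and to the right. I'll zoom in for precise corners.

```bash
python3 - <<'E'
import cv2
im=cv2.imread("pics/scene0.png")[118:308,245:445]
cv2.imwrite("pics/c0.png",cv2.resize(im[:, :],(0,0),fx=3.15,fy=3.15,interpolation=cv2.INTER_CUBIC))
E
```

```text
(no output)
```

View pics/c0.png

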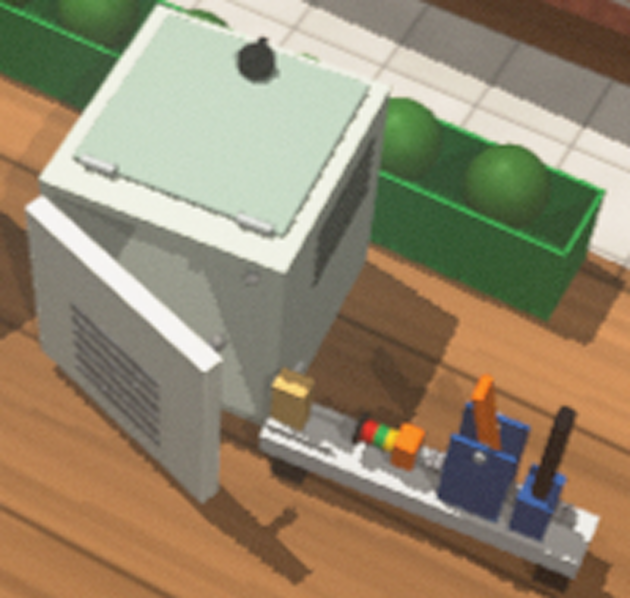

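The crop shows the cabinet top corners at about (40,183), (288,272), (387,92) and (155,8). The door's free top corner is at (212,362), the trigger end at (485,382), the handle top at (566,410), and the block at (290,395). The next step is to fit the pose.

```bash
cat > geo.py <<'E'
import numpy as np
from scipy.optimize import least_squares
from workcell import bot
from scipy.spatial.transform import Rotation as R
def proj(n,P):
    i=bot.camera_info(n);E=np.array(i["extrinsics"]);K=np.array(i["intrinsics"])
    c=(np.atleast_2d(P)-E[:3,3])@E[:3,:3]
    if n=="wrist":
        r=np.hypot(c[:,0],c[:,1]);th=np.arctan2(r,c[:,2]);u=c[:,:2]/r[:,None]*th[:,None]
    else: u=c[:,:2]/c[:,2:]
    return u*[K[0,0],K[1,1]]+K[:2,2]
def cab(p,P):
    c,s=np.cos(p[2]),np.sin(p[2]);P=np.atleast_2d(np.array(P,float))/1000
    return np.c_[p[0]+c*P[:,0]-s*P[:,1],p[1]+s*P[:,0]+c*P[:,1],P[:,2]]
def door(a,d,t,z): # d from hinge, t offset outwards, mm
    return [-122-d*np.sin(a)-t*np.cos(a),110-d*np.cos(a)+t*np.sin(a),z]
E
python3 - <<'E'
from geo import *
px=np.array([(40,183),(288,272),(387,92),(155,8),(485,380),(566,410),(213,362)],float)/3.15+[245,118]
M=[(-110,110,240),(-110,-110,240),(110,-110,240),(110,110,240),(-122,-285,208),(-122,-352,212)]
def f(p): return (proj("scene",cab(p,M+[door(p[3],219,0,227)]))-px).ravel()
r=least_squares(f,[.7,.1,.0,.5]);print(r.x);print(np.round(f(r.x).reshape(-1,2),1).tolist())
p=r.x;np.save("p.npy",p)
for n,q in dict(front=door(p[3],150,10,205),hinge=(-122,110,22),piv=(-122,-300,145),tend=(-122,-285,208),shutfront=(-132,-40,205),free=door(p[3],219,10,205)).items(): print(n,cab(p,q).round(3))
print(proj("side",cab(p,M+[door(p[3],219,0,227)])).round(0).tolist())
s=bot.read_state();print(R.from_rotvec(s["tcp_rot"]).as_matrix().round(3).tolist())
E
python3 jog.py '[[[0, 0, 0, 0.188], [0, 0, 0, 0.188], [0, 0, 0, 0.188], [0, 0, 0, 0.188], [0, 0, 0, 0.188]]]' 0.0 40; python3 jog.py '[[[0, 0, 0, 0.188], [0, 0, 0, 0.02], [0, 0, 0, 0]]]'; cat > st.py <<'E'
from geo import *
p=np.load("p.npy");s=bot.read_state();m=R.from_rotvec(s["tcp_rot"]).as_matrix()
c,si=np.cos(p[2]),np.sin(p[2]);d=s["tool_pos"]-[p[0],p[1],0]
C=np.array([[c,si,0],[-si,c,0],[0,0,1]])
print("cab mm",(C@d*1000).round(1),"toolx in cab",(C@m[:,0]).round(3),"F cab",(C@s["wrist_force"]).round(1),"w",round(s["width"],2),"t",s["time"])
E
python3 st.py
```

```text
time: 0.78
tool_pos: [0.2134, 0.6401, 0.2307]
tcp_rot: [1.858, 2.533, -0.001]
wrist_force: [0.7, -0.8, -0.5]
width: -0.0
grip_force: 0.0
time: 1.15
tool_pos: [0.2134, 0.6402, 0.231]
tcp_rot: [2.1, 2.337, -0.001]
wrist_force: [-0.4, 0.3, -0.0]
width: 0.003
grip_force: 0.0
cab mm [-441.8  556.1  231. ] toolx in cab [-0.005  1.    -0.   ] F cab [-0.3  0.3 -0. ] w 0.0 t 1.15
```

```bash
python3 jog.py '[[[-0.055, 0.016, 0, 0], [-0.055, 0.016, 0, 0], [-0.055, 0.016, 0, 0], [-0.055, 0.016, 0, 0], [-0.055, 0.016, 0, 0]]]' >/dev/null;  python3 jog.py '[[[-0.055, 0.016, 0, 0], [-0.055, 0.016, 0, 0], [-0.055, 0.016, 0, 0], [-0.055, 0.016, 0, 0], [-0.055, 0.016, 0, 0]]]' ; python3 jog.py '[[[-0.03, 0, 0.02, 0], [0, 0, 0.02, 0], [0, 0, 0, 0]]]'; python3 st.py
```

```text
time: 2.4
tool_pos: [0.4302, 0.1082, 0.2317]
tcp_rot: [2.099, 2.336, 0.002]
wrist_force: [0.6, 0.4, 0.2]
width: -0.0
grip_force: 0.0
time: 2.78
tool_pos: [0.4314, 0.0794, 0.1897]
tcp_rot: [-2.101, -2.333, 0.004]
wrist_force: [0.3, -0.3, 0.4]
width: 0.003
grip_force: 0.0
cab mm [-281.9  -23.9  189.7] toolx in cab [-0.003  1.     0.   ] F cab [ 0.3 -0.3  0.4] w 0.0 t 2.775
```

```bash
python3 jog.py '[[[0, 0.025, 0, 0], [0, 0.02, 0, 0], [0, 0.015, 0, 0], [0, 0.015, 0, 0]]]' ; python3 st.py; python3 jog.py '[[[0, 0.012, 0, 0], [0, 0.012, 0, 0], [0, 0.012, 0, 0]]]'; python3 st.py
```

```text
time: 3.28
tool_pos: [0.5083, 0.0884, 0.1919]
tcp_rot: [2.101, 2.335, 0.001]
wrist_force: [0.8, 0.5, 1.2]
width: -0.001
grip_force: 0.0
cab mm [-204.5  -22.8  191.9] toolx in cab [-0.004  1.     0.   ] F cab [0.8 0.4 1.2] w -0.0 t 3.275
time: 3.65
tool_pos: [0.5436, 0.0916, 0.1911]
tcp_rot: [-2.103, -2.334, 0.001]
wrist_force: [-1.2, 0.3, -0.1]
width: -0.001
grip_force: 0.6
cab mm [-169.   -23.2  191.1] toolx in cab [-0.002  1.    -0.   ] F cab [-1.1  0.5 -0.1] w -0.0 t 3.65
```

```bash
python3 jog.py '[[[0, 0.006, 0, 0], [0, 0.006, 0, 0]]]'>/dev/null ; python3 st.py; python3 jog.py '[[[0, 0.005, 0, 0], [0, 0.003, 0, 0]]]'>/dev/null; python3 st.py;python3 jog.py '[[[0, 0.003, 0, 0], [0, 0, 0, 0]]]'>/dev/null; python3 st.py
```

```text
cab mm [-157.8  -23.3  191.1] toolx in cab [-0.002  1.    -0.   ] F cab [-11.1  -2.5   4.3] w 0.0 t 3.9
cab mm [-152.6  -24.1  191. ] toolx in cab [-0.002  1.    -0.002] F cab [-11.2  -3.9   4.6] w -0.0 t 4.15
cab mm [-146.1  -23.1  191.4] toolx in cab [-0.002  1.     0.   ] F cab [-2.  -0.8 -0.3] w 0.01 t 4.4
```

```bash
python3 jog.py '[[[0, 0.003, 0, 0], [0, 0, 0, 0]]]'>/dev/null; python3 st.py; python3 jog.py '[[[0, -0.03, 0, 0], [0, -0.035, 0, 0], [0, 0, 0, 0]]]'>/dev/null; python3 jog.py '[[[-0.05, 0, 0, 0], [-0.05, 0, 0, 0], [-0.05, 0, 0, 0], [-0.05, 0, 0, 0], [-0.022, 0, 0, 0]]]'>/dev/null; python3 st.py
python3 - <<'E'
from geo import *
import cv2
im=bot.read_camera("scene");a=im[118:308,245:445]
w=bot.read_camera("wrist")
a=cv2.resize(a,(505,480),interpolation=cv2.INTER_CUBIC)
cv2.imwrite("pics/c1.png",a[:,:,::-1]);cv2.imwrite("pics/w1.png",w[:,:,::-1])
p=np.load("p.npy")
print("wrist proj",proj("wrist",cab(p,[(-122,-285,208),(-122,-300,145),(-122,-352,212),(-122,-110,227),(-122,-220,85)])).round().tolist())
print(((proj("scene",cab(p,[(-132,-110,227),(-112,-110,227)]))-[245,118])*2.525).round().tolist())
E
```

```text
cab mm [-146.   -23.1  191.3] toolx in cab [-0.002  1.    -0.   ] F cab [-10.2  -1.3   5.6] w -0.0 t 4.65
cab mm [-206.5 -248.3  191.9] toolx in cab [-0.     1.    -0.001] F cab [0.7 0.7 0.3] w -0.0 t 5.65
wrist proj [[496.0, 381.0], [453.0, 337.0], [467.0, 469.0], [571.0, -27.0], [440.0, 193.0]]
[[220.0, 243.0], [228.0, 228.0]]
```

View pics/c1.png

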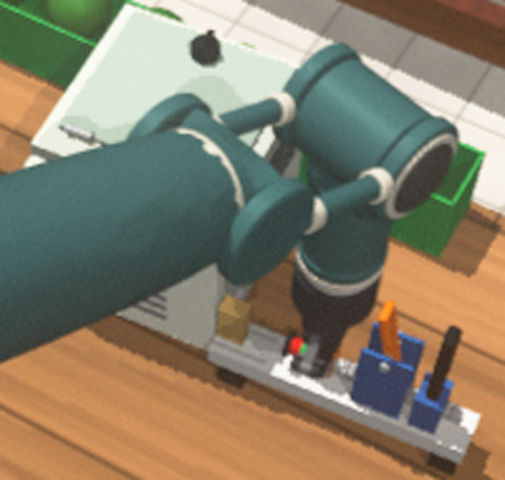

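View pics/w1.png

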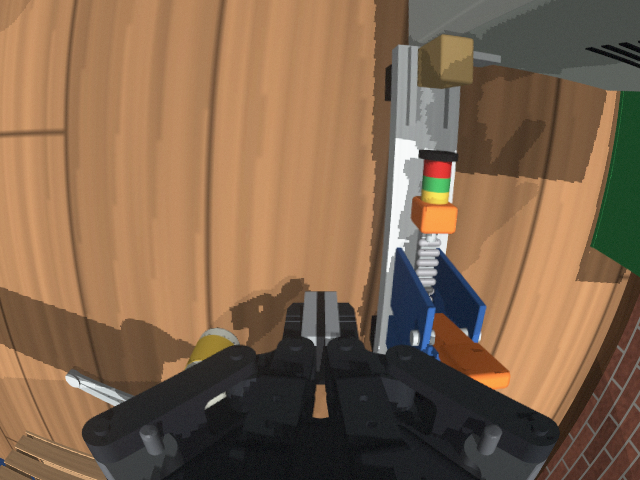

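The crop shows the door closed (it took 10 N without moving). The wrist view shows the pad at (437,157), the stem red, green and yellow to the jaw head at (435,215), and the trigger end at (490,370). I'll move beside the trigger.

```bash
python3 jog.py '[[[0, 0.04, 0, 0], [0, 0.044, 0.008, 0], [0, 0, 0, 0]]]'>/dev/null; python3 st.py; python3 jog.py '[[[-0.012, 0, 0, 0], [-0.01, 0, 0, 0], [-0.006, 0, 0, 0], [0, 0, 0, 0]]]'>/dev/null; python3 st.py; python3 - <<'E'
from geo import *
import cv2
w=bot.read_camera("wrist");cv2.imwrite("pics/w2.png",w[:,:,::-1])
E
```

```text
cab mm [-121.1 -243.9  182.3] toolx in cab [-0.004  1.     0.001] F cab [-1.6  0.8  0.2] w 0.0 t 6.125
cab mm [-124.3 -273.2  183.9] toolx in cab [-0.001  1.     0.001] F cab [-1.6  3.   1.8] w -0.0 t 6.625
```

View pics/w2.png

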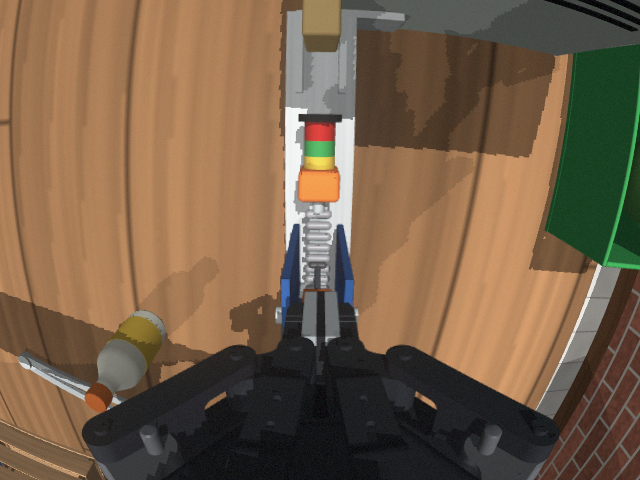

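The wrist view now shows the stem clearly: pad at row 118, red, green and yellow down to row 168, head at rows 168–200, block at rows 0–50. The finger touches the trigger. I'll write a measurement script.

```bash
cat > see.py <<'E'
from geo import *
import cv2,sys
p=np.load("p.npy")
def see():
    ys=np.arange(-330,-100,.5)
    P=cab(p,np.c_[np.full(len(ys),-122),ys,np.full(len(ys),95)])
    uv=proj("wrist",P);w=bot.read_camera("wrist")
    px=cv2.remap(w,uv[:,0].astype(np.float32)[None],uv[:,1].astype(np.float32)[None],cv2.INTER_LINEAR)
    h=cv2.cvtColor(px,cv2.COLOR_RGB2HSV)[0].astype(int)
    ok=(h[:,1]>150)&(h[:,2]>90)
    o={}
    for n,(a,b) in dict(orange=(8,18),yellow=(21,33),green=(45,85),red=(-1,6)).items():
        k=ok&((h[:,0]>a)&(h[:,0]<b)|((n=="red")&(h[:,0]>174)))&(uv[:,1]<280); o[n]=(ys[k].min(),ys[k].max(),k.sum()/2) if k.any() else None
    k=(h[:,0]>15)&(h[:,0]<28)&(h[:,1]>80)&(h[:,1]<=165)&(ys>-175)&(uv[:,1]>0); o["block"]=ys[k].min() if k.any() else None
    return o,w
if __name__=="__main__":
    o,w=see();print({k:(tuple(map(float,v)) if isinstance(v,tuple) else v and float(v)) for k,v in o.items()})
    if len(sys.argv)>1: cv2.imwrite(sys.argv[1],w[:,:,::-1])
E
python3 see.py; python3 jog.py '[[[-0.006, 0, 0, 0], [-0.006, 0, 0, 0], [-0.006, 0, 0, 0], [0, 0, 0, 0]]]'>/dev/null; python3 st.py; python3 see.py
```

```text
{'orange': (-247.5, -227.5, 20.5), 'yellow': (-226.5, -220.0, 7.0), 'green': None, 'red': (-208.5, -198.0, 11.0), 'block': -152.5}
cab mm [-123.7 -291.3  183.5] toolx in cab [-0.002  1.     0.   ] F cab [-1.5  4.6  3.3] w -0.0 t 7.225
{'orange': (-321.0, -216.0, 44.5), 'yellow': (-215.0, -208.5, 7.0), 'green': None, 'red': (-197.5, -186.5, 11.5), 'block': -155.5}
```

```bash
sed -i 's/ok=(h\[:,1\]>150)&(h\[:,2\]>90)/ok=(h[:,1]>110)\&(h[:,2]>90)/' see.py; python3 jog.py '[[[-0.002, 0, 0, 0], [0, 0, 0, 0]]]'>/dev/null; python3 st.py; python3 see.py; python3 jog.py '[[[0.01, 0, 0, 0], [0.012, 0, 0, 0], [0, 0, 0, 0]]]'>/dev/null; python3 st.py; python3 see.py;python3 jog.py '[[[-0.01, 0, 0, 0], [-0.012, 0, 0, 0], [0, 0, 0, 0]]]'>/dev/null; python3 st.py; python3 see.py
```

```text
cab mm [-123.7 -293.1  183.4] toolx in cab [-0.002  1.    -0.   ] F cab [-1.4  4.5  4.1] w 0.0 t 7.525
{'orange': (-322.5, -215.5, 47.5), 'yellow': (-214.5, -207.5, 7.5), 'green': (-206.5, -198.0, 9.0), 'red': (-196.5, -185.5, 11.5), 'block': -155.5}
cab mm [-124.1 -269.9  182.7] toolx in cab [-0.004  1.     0.   ] F cab [0.3 1.3 0.4] w 0.0 t 7.95
{'orange': (-235.5, -197.0, 21.0), 'yellow': (-214.5, -207.5, 7.5), 'green': (-206.5, -198.0, 9.0), 'red': (-196.5, -185.5, 11.5), 'block': -152.0}
cab mm [-123.8 -293.9  183.4] toolx in cab [-0.001  1.     0.   ] F cab [-1.4  2.9  1.8] w 0.0 t 8.375
{'orange': (-323.5, -188.5, 49.5), 'yellow': (-205.5, -199.0, 7.0), 'green': (-198.0, -189.5, 9.0), 'red': (-188.0, -177.0, 11.5), 'block': -155.5}
```

```bash
python3 jog.py '[[[-0.003, 0, 0, 0], [0, 0, 0, 0]]]'>/dev/null; python3 st.py; python3 see.py; python3 jog.py '[[[0.012, 0, 0, 0], [0.014, 0, 0, 0], [0, 0, 0, 0]]]'>/dev/null; python3 st.py; python3 see.py
```

```text
cab mm [-123.9 -294.4  183.4] toolx in cab [-0.002  1.     0.003] F cab [-0.3  8.3  2.9] w 0.0 t 8.675
{'orange': (-323.5, -206.5, 49.5), 'yellow': (-205.5, -199.0, 7.0), 'green': (-198.0, -189.0, 9.5), 'red': (-188.0, -177.0, 11.5), 'block': -155.5}
cab mm [-123.9 -268.9  183.1] toolx in cab [-0.004  1.     0.   ] F cab [-0.4  2.7  0.6] w -0.0 t 9.1
{'orange': (-227.0, -206.5, 21.0), 'yellow': (-205.5, -199.0, 7.0), 'green': (-198.0, -189.5, 9.0), 'red': (-188.0, -177.0, 11.5), 'block': -152.0}
```

```bash
python3 jog.py '[[[0.006, 0, 0, 0], [0, 0, 0, 0]]]'>/dev/null; python3 st.py; python3 jog.py '[[[-0.012, 0, 0, 0], [-0.012, 0, 0, 0], [-0.007, 0, 0, 0], [0, 0, 0, 0]]]'>/dev/null; python3 st.py; python3 see.py; python3 jog.py '[[[0.015, 0, 0, 0], [0.015, 0, 0, 0], [0, 0, 0, 0]]]'>/dev/null; python3 st.py; python3 see.py
```

```text
cab mm [-123.7 -264.2  183.4] toolx in cab [-0.003  1.    -0.001] F cab [-0.   0.1 -1.1] w 0.0 t 9.4
cab mm [-123.6 -294.5  183.7] toolx in cab [-0.001  1.     0.003] F cab [0.3 8.1 5.1] w 0.0 t 9.9
{'orange': (-324.0, -172.5, 50.5), 'yellow': (-189.5, -183.0, 7.0), 'green': (-182.0, -173.5, 9.0), 'red': (-172.0, -161.0, 11.5), 'block': -154.5}
cab mm [-124.1 -264.2  182.9] toolx in cab [-0.004  1.    -0.   ] F cab [-0.   0.2 -0.5] w -0.0 t 10.325
{'orange': (-210.5, -191.0, 20.0), 'yellow': (-190.0, -183.0, 7.5), 'green': (-182.0, -173.0, 9.5), 'red': (-172.0, -161.0, 11.5), 'block': -151.0}
```

```bash
python3 jog.py '[[[-0.012, 0, 0, 0], [-0.008, 0, 0, 0], [-0.005, 0, 0, 0], [-0.003, 0, 0, 0], [0, 0, 0, 0]]]'>/dev/null; python3 st.py; python3 see.py; python3 jog.py '[[[-0.003, 0, 0, 0], [0, 0, 0, 0]]]'>/dev/null; python3 st.py; python3 see.py pics/w3.png
```

```text
cab mm [-123.7 -293.6  183.7] toolx in cab [-0.001  1.     0.   ] F cab [-0.4  5.3  4.2] w 0.0 t 11.0
{'orange': (-323.0, -159.0, 49.0), 'yellow': (-173.5, -169.5, 4.5), 'green': (-168.5, -160.0, 9.0), 'red': (-158.5, -147.5, 11.5), 'block': -172.5}
cab mm [-123.7 -294.5  183.6] toolx in cab [-0.002  1.     0.003] F cab [-1.1  8.8  4.9] w -0.0 t 11.3
{'orange': (-324.0, -159.0, 51.5), 'yellow': (-173.0, -169.5, 4.0), 'green': (-168.5, -160.0, 9.0), 'red': (-158.5, -147.5, 11.5), 'block': -173.5}
```

View pics/w3.png

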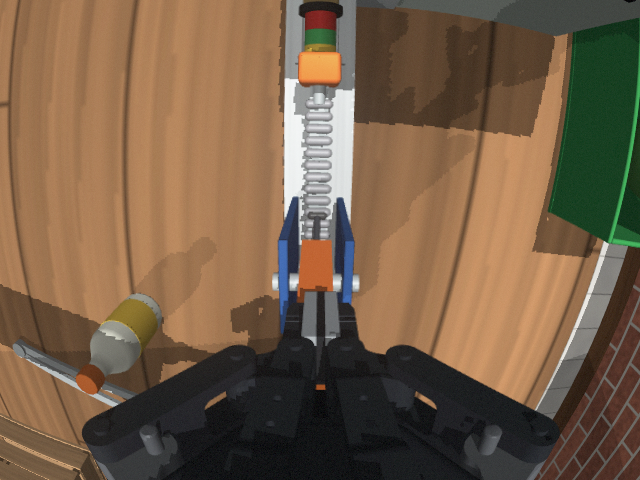

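The view shows the pad at (320,8) against the block. Yellow is nearly gone, so about 3–4 mm is compressed. I'll release, then squeeze gradually.

```bash
python3 jog.py '[[[0.012, 0, 0, 0], [0.018, 0, 0, 0], [0, 0, 0, 0]]]'>/dev/null; python3 st.py; python3 see.py; python3 jog.py '[[[-0.01, 0, 0, 0], [-0.003, 0, 0, 0], [0, 0, 0, 0]]]'>/dev/null; python3 st.py; python3 see.py;  python3 jog.py '[[[-0.004, 0, 0, 0], [0, 0, 0, 0]]]'>/dev/null; python3 st.py; python3 see.py
```

```text
cab mm [-124.1 -265.   182.7] toolx in cab [-0.004  1.    -0.   ] F cab [-0.5 -0.2 -0.2] w -0.0 t 11.725
{'orange': (-194.5, -159.0, 21.0), 'yellow': (-173.5, -169.0, 5.0), 'green': (-168.5, -160.0, 9.0), 'red': (-158.5, -147.5, 11.5), 'block': -174.0}
cab mm [-123.7 -278.2  184.1] toolx in cab [-0.002  1.     0.003] F cab [-2.2  7.1  4.5] w -0.0 t 12.15
{'orange': (-308.0, -169.5, 21.5), 'yellow': None, 'green': (-166.0, -159.5, 7.0), 'red': (-158.5, -147.5, 11.5), 'block': -174.5}
cab mm [-123.6 -282.   184.2] toolx in cab [-0.002  1.     0.003] F cab [-1.1  6.8  5.7] w -0.0 t 12.45
{'orange': (-311.5, -159.0, 28.5), 'yellow': None, 'green': (-164.0, -159.5, 5.0), 'red': (-158.5, -147.5, 11.5), 'block': -167.0}
```

```bash
python3 jog.py '[[[-0.001, 0, 0, 0], [0, 0, 0, 0], [0, 0, 0, 0]]]'>/dev/null; python3 st.py; python3 see.py;  python3 jog.py '[[[0, 0, 0, 0], [0, 0, 0, 0], [0, 0, 0, 0], [0, 0, 0, 0], [0, 0, 0, 0]]]'>/dev/null; python3 st.py; python3 see.py pics/w4.png
python3 - <<'E'
import cv2
from workcell import bot
a=cv2.imread("pics/w4.png")[0:300,220:420]
s=bot.read_camera("scene")[118:308,245:445,::-1]
cv2.imwrite("pics/f.png",cv2.hconcat([cv2.resize(a,(380,570)),cv2.resize(s,(410,570))]))
E
```

```text
cab mm [-123.7 -282.8  184.3] toolx in cab [-0.002  1.     0.003] F cab [-1.5  8.7  6. ] w -0.0 t 12.875
{'orange': (-312.5, -167.0, 30.0), 'yellow': None, 'green': (-164.0, -159.5, 5.0), 'red': (-158.5, -147.5, 11.5), 'block': -166.5}
cab mm [-123.6 -282.8  184.3] toolx in cab [-0.002  1.     0.003] F cab [-1.5  8.8  5.3] w -0.0 t 13.55
{'orange': (-312.5, -159.0, 30.5), 'yellow': None, 'green': (-164.0, -159.5, 5.0), 'red': (-158.5, -147.5, 11.5), 'block': -174.5}
```

View pics/f.png

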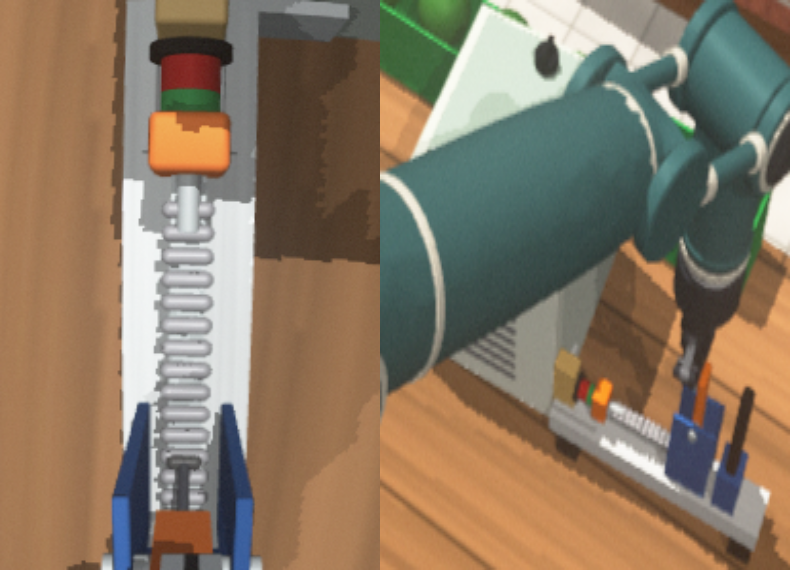

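The final view shows green at the jaw mouth (187,103), the pad against the block, and the block on the door's edge. The hold is steady at about 9 N, so I'm handing the job in.

```bash
python3 -c "
from workcell import bot
print(bot.finish_job())"
```

```text
the job is handed in; nothing more can be done
None
```

I handed the job in at about 13.6 s: the door is shut on its catch, and the pad presses the block against the door's edge with the trigger held squeezed at about 9 N. The green part of the stem sits at the jaw mouth (about 12 mm pressed by my image measurement), and no bystander object was approached.

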